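# Turn the recipe leaf at the baker's bench

## Robot

A 6-joint arm with a two-finger parallel gripper is mounted at the origin on the work surface. World frame = base frame: x ahead of the robot, y to its left, z up, the work surface at z = 0. Lengths are in mm, angles in rad, forces in N, time in s.
With the tool pointing down it reaches from about 425 to 925 mm from the base axis. Payload 12.5 kg.
Tool frame: the origin (TCP) lies on the centre line of the jaws, within the pads' length; the fingertips stand 17 mm ahead of it and the grasp point (between the pads) lies 2 mm behind it; z points along the fingers, x is the direction in which the jaws open and shut, and the axes are right-handed (so a half turn about z gives the same grasp; the last joint's range is limited). The gripper opens to 85 mm and grips with 20 to 120 N. Pads are 22 mm wide; open, the fingers measure 114 mm over their backs; the gripper's body (76 mm by 85 mm) begins 54 mm behind the grasp point. The pads swing forward as they close: fully open they stand 13 mm farther back than shut.
Start: joints at [-1.405, 0.491, 1.559, -0, 1.092, -0.106], TCP at [167.813, -602.064, 248.327] pointing down, gripper open.
Joint ranges: [-3.1, 3.1], [-0.84, 2.19], [0.05, 2.79], [-1.13, 4.28], [0.06, 2.93], [-2.69, 2.69]. Speed limits (rad/s): [2.22, 2.22, 2.79, 3.14, 3.14, 3.14].

## Interface

Orientations are given as a rotation vector (axis times angle).
In Python, from bench import ctrl, cams, order gives the robot as it stands.
- The arm moves only by the shell command python3 -m handwheel 'ROWS' [OPENING] [FORCE]. ROWS is JSON, a list of rows, each a list of 2 entries, a list of its own where there are three numbers: the shift along the tool's x, y, z in mm, then the turn, a rotation vector about the tool's x, y, z in degrees. A call has 1 to 12 rows; each row is the pose to reach, as a shift and turn from the pose measured when the call began, along the tool's axes at that moment; what a row does not reach only later rows make up. A row lasts 1/12 s, in which the tool goes at most 41.7 mm and 7.16 degrees, less where a joint would pass 70% of its speed; a pose out of reach is approached as far as the arm can. A call with a gripper value outside its range is refused whole. OPENING is the closure in counts, from 0 (fully open) to 255 (shut), set as the call begins (- or left out, the last holds). The fingers move at their own pace and stop on an object; FORCE is the grip in N (left out, the last holds). Time passes only in rows, so rows that repeat a pose let the fingers close. It gives the time, the measured TCP pose, the force and the opening at its end, in the units of the state.
- ctrl.get_state(): the state, without advancing time (a new reading comes with each control period).
- cams.read_camera(name): name is "scene" or "top"; returns a dict with "color" (384x512x3 uint8, red, green, blue), "fx", "fy", "cx", "cy" (pixels), "k1" (the pictures are not rectified: a ray, as slopes to the right and down, at radius r is drawn at 1 + k1 r^2 times it, then the intrinsics apply), "cam_to_world" (4x4, takes a point from camera to world coordinates). Camera axes: x right, y down, z forward; pixel columns grow to the right and rows downward; lengths in mm; the calibration is good to about 2 mm. A picture is of the moment at which its call begins. There is no depth.
- order.sign_off(): hands the job in, once; it reports no verdict.
The state is a dict: "time": time; "joint_positions": joint angles; "dq": joint speeds; "tau": joint torques, N m; "ee_pos": TCP position; "tool_rot": TCP orientation; "wrist_force": force on the tool from outside, world axes, zero at the start; "torque": the same for the moment, N m; "opening": finger opening in mm.
Only numpy, scipy, OpenCV 4.12 (cv2) and the standard library are available. Lean on these libraries where they do the work, as an engineer would, in place of code of your own. Each camera call takes 0.05 s, during which the arm holds its last target. There are 200 camera calls.

## Task

Turn the upper leaf of the recipe stand over its ring spine so that it lies flat on the empty half of the stand. Its thumb tab is the one nearer the robot: push it up and over with a fingertip or the outside of the fingers and press it down flat, gently, without gripping it. Leave the lower leaf lying as it is and do not shove or lift the things around the stand.

Things in the scene. Friction and masses are not known exactly. Their poses are not given: they have to be found in the camera images.
- stand: recipe stand, fixed to the bench: plywood board 230 (its x) x 300 (its y), top face 55 mm above the bench, on two bearers. Origin on the bench under the board's centre; z up. Two stiff white leaves start on its +y half, one above the other; the -y half is empty. The upper leaf's tab swings at 185 mm radius about the spine.
- stand_spine (a point): middle of the hinge line of both leaves, 59 mm above the bench, over the stand's centre; the line runs along the stand's x axis. Steel spine rings rise 14 mm above it, within 18 mm of it either side (seen only, cannot be felt). The upper leaf laid flat on the -y half has its upper face 59 mm above the bench.
- leaf_top (a joint): angle of the upper leaf, rad: 0 = flat on the +y half, 1.57 = upright, 3.14 (stop) = flat on the -y half; starts between 0 and 0.4. The hinge is stiff (0.16 N m of friction, about 1 N at the tab, on top of the weight): the leaf stays at any angle it is left at, also a little short of flat. Leaf about 0.12 kg.
- leaf_top_tab (a point): middle of the outer edge of the upper leaf's thumb tab, 65 mm to the stand's -x side (nearer the robot). Leaf 4 mm thick, 200 mm along the spine, to 150 mm from it (the board's edge); tab 60 wide, 35 farther, over open air, underside 59 mm above the bench when flat. x along the spine, y from spine to tab, z out of the face first uppermost.
- leaf_next (a joint): angle of the lower leaf, same meaning; it starts at 0 and must stay there. Same plate, hinge and tab, but its tab is 65 mm to the stand's +x side of the centre (farther from the robot).
- shaker: bystander, loose, graspable, to be left alone: closed aluminium flour shaker, 56 diameter, 110 tall. Origin under its centre
- cup: bystander, loose, graspable, to be left alone: open steel cup, 72 diameter, 75 tall. Origin under its centre
- scraper: bystander, loose, graspable, to be left alone: bench scraper lying flat: steel blade 115 x 90 with a black bar handle 20 thick. Origin under its centre
- timer: bystander, loose, graspable, to be left alone: white kitchen timer lying flat, 50 x 75 x 30. Origin under its centre
- cutter: bystander, loose, graspable, to be left alone: round steel dough cutter, 60 diameter, 35 tall. Origin under its centre
- tub: bystander, loose, graspable, to be left alone: open white plastic tub, 70 x 60 x 45. Origin under its centre

How it is judged:
By the outcome, as a careful person would: the job done as asked, in the order asked, and still so for the second after the job is handed in, with the robot touching nothing.
It also fails if it takes over 45 s, if anything falls off the work surface, if the arm or the gripper's body presses on something with over 40 N, if the wrist force passes 120 N, or if a joint passes its speed limit or range.

## Working session

There is one attempt and no reset: what is moved stays moved. The work goes in short steps, Python scripts to look and compute and a shell command to move; the robot and the scene stay as the last step left them, time stands still between calls to the robot, and variables do not carry over. Pictures are saved under pics/ and viewed, about 8 in all and at most 12, crops included, and the job is handed in when it is done.

```bash
mkdir -p pics; ls; python3 - <<'E'
from bench import ctrl,cams
import cv2
s=ctrl.get_state();print(s)
for n in("scene","top"):
    c=cams.read_camera(n);cv2.imwrite(f"pics/{n}0.png",cv2.resize(c["color"][:,:,::-1],(800,600),interpolation=cv2.INTER_CUBIC));print(n,c["fx"],c["fy"],c["cx"],c["cy"],c["k1"],c["cam_to_world"])
E
```

```text
pics
{'time': 0.0, 'joint_positions': array([-1.40458580e+00,  4.91530836e-01,  1.55948262e+00,  2.60070957e-05,
        1.09167250e+00, -1.05614637e-01]), 'dq': array([ 0.00177146, -0.00026056, -0.00054207, -0.00114045,  0.00025943,
        0.00083408]), 'tau': array([-3.65704147e-05, -6.18444514e+01, -2.61598992e+01, -1.27514818e-04,
        3.96815100e-03, -5.09091308e-06]), 'ee_pos': array([ 167.78866373, -601.83178084,  247.73414487]), 'tool_rot': array([-2.50132700e+00,  1.89951391e+00,  1.22544583e-03]), 'wrist_force': array([ 0.11426916, -0.09763453, -0.16730361]), 'torque': array([-0.00161436, -0.00602783, -0.0103967 ]), 'opening': 85.24746162643687}
scene 453.5107674505626 453.5107674505626 252.79670878097565 192.32911219776165 0.03269671433645108 [[-3.00871796e-01  7.80627915e-01 -5.47810388e-01  1.28439872e+03]
 [ 9.53556321e-01  2.54908214e-01 -1.60474751e-01  2.49255830e+02]
 [ 1.43702976e-02 -5.70650385e-01 -8.21067374e-01  1.14541371e+03]
 [ 0.00000000e+00  0.00000000e+00  0.00000000e+00  1.00000000e+00]]
top 352.2120577959157 352.2120577959157 256.7129732679311 192.97582733466038 -0.001832978961747212 [[ 2.49604561e-03 -9.87839532e-01  1.55456841e-01  4.22358510e+02]
 [-9.99951751e-01 -3.94256490e-03 -8.99732865e-03  2.68658442e+01]
 [ 9.50081560e-03 -1.55426882e-01 -9.87801710e-01  9.73661469e+02]
 [ 0.00000000e+00  0.00000000e+00  0.00000000e+00  1.00000000e+00]]
```

View pics/scene0.png

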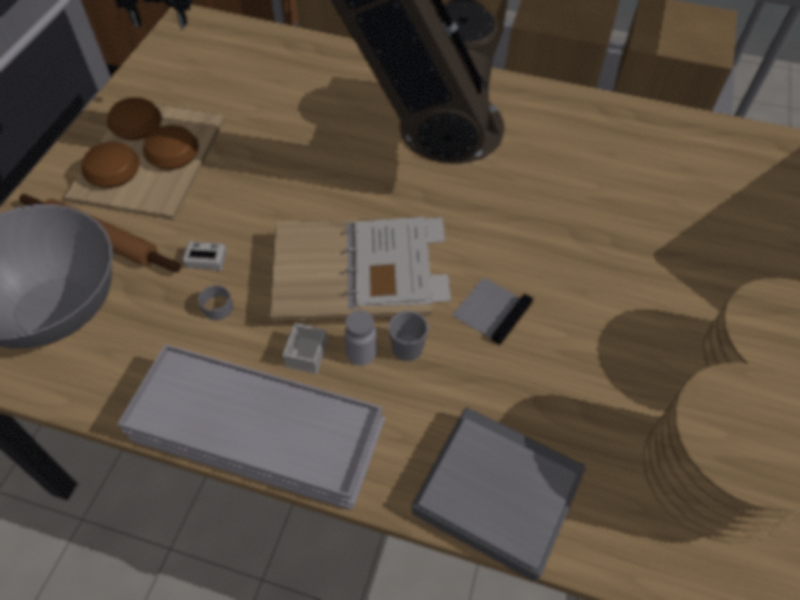

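View pics/top0.png

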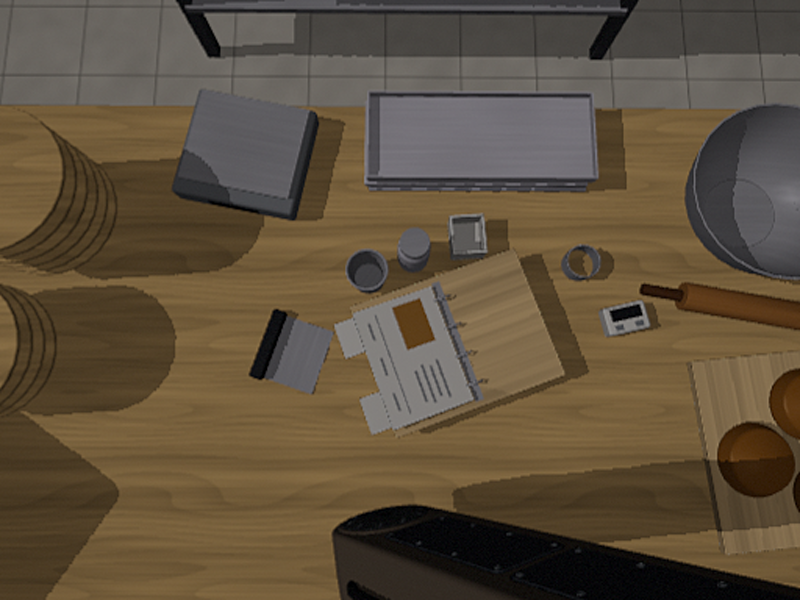

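The top view shows the stand with its leaves on the left (world +y): the near tab is at about (375,413) and the far tab at (349,339), both in 800 px. The spine runs from (438,285) to (482,395). The scraper is at (290,350), clear of the near tab. I'll enlarge this region.

```bash
python3 - <<'E'
from bench import cams
import cv2,numpy as np
t=cams.read_camera("top")["color"][140:290,155:385,::-1]
s=cams.read_camera("scene")["color"][130:240,165:350,::-1]
cv2.imwrite("pics/t1.png",cv2.resize(t,None,fx=3.45,fy=3.45,interpolation=cv2.INTER_CUBIC))
cv2.imwrite("pics/s1.png",cv2.resize(s,None,fx=4,fy=4,interpolation=cv2.INTER_CUBIC))
E
```

```text
(no output)
```

View pics/t1.png

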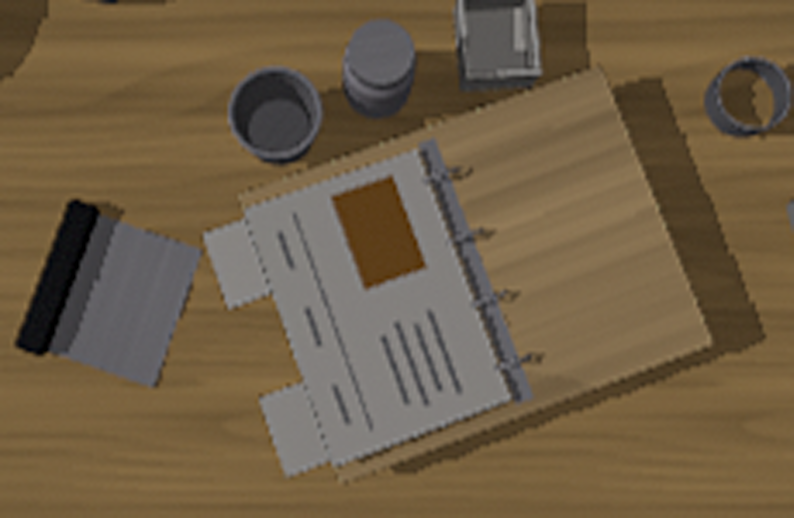

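View pics/s1.png

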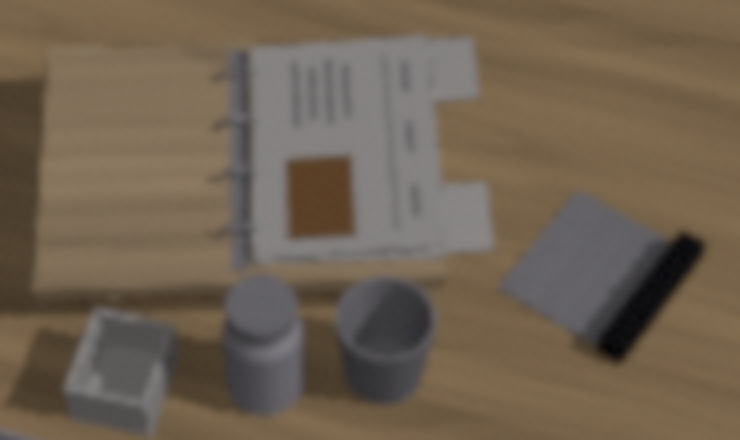

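Top crop: the board corners are at (600,67), (712,343), (242,193) and (343,480), and the near tab's outer edge runs (260,400)–(288,477). In the scene crop the same edge runs (475,38)–(479,98). Next I'll turn these into world positions.

```bash
cat > h.py <<'E'
from bench import ctrl,cams
import numpy as np,cv2
from scipy.spatial.transform import Rotation as R
def cam(n):
    c=cams.read_camera(n);K=np.array([[c["fx"],0,c["cx"]],[0,c["fy"],c["cy"]],[0,0,1]]);return K,np.array([c["k1"],0,0,0]),c["cam_to_world"],c["color"]
def ray(c,uv):
    x=cv2.undistortPoints(np.array([[uv]],float),c[0],c[1])[0,0]
    d=c[2][:3,:3]@np.array([*x,1]);return c[2][:3,3],d
def atz(c,uv,z):
    o,d=ray(c,uv);return o+d*(z-o[2])/d[2]
def tri(a,ua,b,ub):
    o1,d1=ray(a,ua);o2,d2=ray(b,ub)
    s=np.linalg.lstsq(np.c_[d1,-d2],o2-o1,rcond=None)[0]
    p,q=o1+s[0]*d1,o2+s[1]*d2;return (p+q)/2,np.linalg.norm(p-q)
def proj(c,P):
    M=np.linalg.inv(c[2]);return cv2.projectPoints(np.atleast_2d(P).astype(float),M[:3,:3],M[:3,3],c[0],c[1])[0][:,0]
E
python3 - <<'E'
from h import *
np.set_printoptions(precision=1,suppress=True)
T=cam("top");S=cam("scene")
t=lambda u,v:(155+u/3.45-.35,140+v/3.45-.35)
s=lambda u,v:(165+u/4-.37,130+v/4-.37)
C=[atz(T,t(*p),55) for p in((600,67),(712,343),(242,193),(343,480))]
print(*C);c=sum(C)/4
ex=(C[0]+C[2]-C[1]-C[3]);ex/=np.linalg.norm(ex);print("centre",c,"sizes",[np.linalg.norm(C[i]-C[j]) for i,j in((0,1),(2,3),(0,2),(1,3))])
ey=C[2]+C[3]-C[0]-C[1];print("xaxis deg",np.degrees(np.arctan2(ex[1],ex[0])),"y axis deg",np.degrees(np.arctan2(ey[1],ey[0])))
for p,q in(((260,400),(475,38)),((288,477),(479,98))): print("tri",tri(T,t(*p),S,s(475,38)),tri(T,t(*p),S,s(479,98)))
for p,q in(((203,233),(489,183)),((230,308),(493,250))): print("far",tri(T,t(*p),S,s(489,183)),tri(T,t(*p),S,s(493,250)))
E
```

```text
[ 659.9 -174.3   55. ] [ 446.9 -252.5   55. ] [559.6 102.6  55. ] [346.   24.7  55. ]
centre [503.1 -74.9  55. ] sizes [np.float64(226.88365804227345), np.float64(227.3744874245794), np.float64(294.51507495702856), np.float64(294.96900294662356)]
xaxis deg 20.099737328991925 y axis deg 109.9586484143973
tri (array([405.7,  81.1, 141.9]), np.float64(0.29526693132942416)) (array([403.9,  87.1,  73.3]), np.float64(3.4831021314940984))
tri (array([349. ,  67.3,  76.2]), np.float64(6.172690303890001)) (array([342.1,  72.5,  -3. ]), np.float64(10.106719714827625))
far (array([520.3, 123.7, 127.5]), np.float64(0.514911080815476)) (array([527.9, 132.7,  59.5]), np.float64(3.156613612909041))
far (array([471. , 112.7,  60.6]), np.float64(6.246435392963561)) (array([474.8, 121.4, -18. ]), np.float64(9.570534067782589))
```

Stand centre is (503,-75) with yaw 20°, and the board measures 227×295, close to the nominal 230×300. The near tab's edge comes out at z≈75, so the leaf angle is about 0.07 rad. It matches the position predicted from the stand pose within about 2 mm.

I'll use shut fingers tilted 45°, coming from the stand's +y side under the tab. From there they follow an arc about the spine.

```bash
cat >> h.py <<'E'
np.set_printoptions(precision=1,suppress=True)
C0=np.array([503.1,-74.9,0]);yaw=np.radians(20.05)
ex=np.array([np.cos(yaw),np.sin(yaw),0]);ey=np.array([-ex[1],ex[0],0]);ez=np.array([0,0,1.])
def rel(y,z,alpha,x=-65):
    "shift (mm) and turn (deg) in tool axes to put the TCP at stand (x,y,z), fingers tilted alpha below -ey"
    s=ctrl.get_state();R0=R.from_rotvec(s["tool_rot"]);a=np.radians(alpha)
    zt=-ey*np.cos(a)-ez*np.sin(a);yt=-ex;xt=np.cross(yt,zt)
    Rt=R.from_matrix(np.c_[xt,yt,zt]);p=C0+x*ex+y*ey+z*ez
    return R0.inv().apply(p-s["ee_pos"]),np.degrees((R0.inv()*Rt).as_rotvec())
def st():
    s=ctrl.get_state();d=s["ee_pos"]-C0;m=R.from_rotvec(s["tool_rot"]).as_matrix();zt=m[:,2]
    print("t",round(s["time"],2),"stand xyz",np.array([d@ex,d@ey,d[2]]),"alpha",np.degrees(np.arcsin(-zt[2])).round(1),"zt.ex",(zt@ex).round(3),"F",s["wrist_force"],"open",round(s["opening"],1),"q",s["joint_positions"].round(2))
E
python3 -c "
from h import *
st();print(rel(250,300,90));print(rel(250,260,45))"
```

```text
t 0.3 stand xyz [-495.7 -380.2  248.1] alpha 90.0 zt.ex 0.0 F [-0.4  0.4  0.5] open 85.4 q [-1.4  0.5  1.6  0.   1.1 -0.1]
(array([-661.9, -380.2,  -51.6]), array([-0. ,  0. , -4.5]))
(array([-661.9, -380.2,  -11.6]), array([ 1.8, 45. , -4.2]))
```

```bash
G='[[-400,-230,-50],[0,0,-4.5]]'; python3 -m handwheel '[[[-40,-23,-10],[0,0,0]],[[-80,-46,-20],[0,0,0]],[[-120,-69,-30],[0,0,-2]],[[-160,-92,-40],[0,0,-4]],[[-200,-115,-50],[0,0,-4.5]],[[-230,-132,-50],[0,0,-4.5]],[[-265,-152,-50],[0,0,-4.5]],[[-300,-172,-50],[0,0,-4.5]],[[-335,-192,-50],[0,0,-4.5]],[[-370,-212,-50],[0,0,-4.5]],[[-400,-230,-50],[0,0,-4.5]],[[-400,-230,-50],[0,0,-4.5]]]' 255 20; python3 -c "
from h import *
st();print(rel(250,260,45))"
```

```text
time: 1.3
ee_pos: [281.9, -150.4, 298.4]
tool_rot: [-2.577, 1.795, 0.0]
wrist_force: [1.3, -0.4, 0.1]
opening: -0.1
t 1.3 stand xyz [-233.7    4.9  298.4] alpha 89.9 zt.ex 0.001 F [ 1.3 -0.4  0.1] open -0.1 q [-0.7 -0.   2.1  0.   1.   0.5]
(array([-244.5, -169.6,   38.7]), array([-0.1, 45. ,  0.2]))
```

```bash
python3 -m handwheel '[[[-25,-17,0],[0,4,0]],[[-50,-34,0],[0,8,0]],[[-75,-52,0],[0,12,0]],[[-100,-70,0],[0,16,0]],[[-125,-87,0],[0,21,0]],[[-150,-104,0],[0,26,0]],[[-175,-121,0],[0,31,0]],[[-200,-138,0],[0,36,0]],[[-220,-155,0],[0,41,0]],[[-244,-170,0],[0,45,0]],[[-244,-170,0],[0,45,0]],[[-244,-170,0],[0,45,0]]]'; python3 -c "
from h import *
st();print(rel(250,103,45))"
```

```text
time: 2.3
ee_pos: [357.7, 141.1, 297.6]
tool_rot: [2.101, -1.455, 0.872]
wrist_force: [-0.5, -0.1, -0.6]
opening: 0.1
t 2.3 stand xyz [-62.5 252.8 297.6] alpha 44.9 zt.ex 0.006 F [-0.5 -0.1 -0.6] open 0.1 q [ 0.6  0.2  2.  -0.8  1.2  2.3]
(array([-135.9,    2.4,  139.3]), array([-0.3, -0.1,  0.4]))
```

```bash
python3 -m handwheel '[[[-20,0,20],[0,0,0]],[[-40,1,40],[0,0,0]],[[-60,1,60],[0,0,0]],[[-80,2,80],[0,0,0]],[[-100,2,100],[0,0,0]],[[-120,2,120],[0,0,0]],[[-136,2,139],[0,0,0]],[[-136,2,139],[0,0,0]],[[-136,2,139],[0,0,0]]]'; python3 -c "
from h import *
st();print(rel(190,43,45))"
```

```text
time: 3.05
ee_pos: [364.3, 141.4, 116.1]
tool_rot: [2.103, -1.449, 0.845]
wrist_force: [0.0, -0.2, 0.2]
opening: -0.4
t 3.05 stand xyz [-56.2 250.8 116.1] alpha 45.4 zt.ex -0.01 F [ 0.  -0.2  0.2] open -0.4 q [ 0.6  0.6  2.2 -1.   0.9  2.7]
(array([-8.1,  7.7, 94.8]), array([0.6, 0.4, 1. ]))
```

Joint 6 is at its limit (2.69), so I'll turn the tool −90° about its own axis. The shut fingers push equally well on that face.

```bash
sed -i 's/yt=-ex;xt=np.cross(yt,zt)/xt=ex;yt=np.cross(zt,xt)/' h.py
python3 -m handwheel '[[[0,0,-5],[0,0,-6]],[[0,0,-10],[0,0,-12]],[[0,0,-10],[0,0,-18]],[[0,0,-10],[0,0,-24]],[[0,0,-10],[0,0,-30]],[[0,0,-10],[0,0,-36]],[[0,0,-10],[0,0,-42]],[[0,0,-10],[0,0,-48]],[[0,0,-10],[0,0,-54]],[[0,0,-10],[0,0,-60]],[[0,0,-10],[0,0,-66]],[[0,0,-10],[0,0,-72]]]'; python3 -c "
from h import *
st();print(rel(250,103,50))"
```

```text
time: 4.05
ee_pos: [362.0, 147.8, 124.7]
tool_rot: [2.384, 0.063, 0.299]
wrist_force: [-0.2, -0.1, 0.3]
opening: 0.1
t 4.05 stand xyz [-56.2 257.6 124.7] alpha 45.5 zt.ex -0.008 F [-0.2 -0.1  0.3] open 0.1 q [ 0.6  0.6  2.2 -1.   0.9  1.4]
(array([-11.1,  -6.9,  20.9]), array([  4.6,  -0.2, -16.8]))
```

```bash
python3 -m handwheel '[[[-4,-2,5],[2,0,-6]],[[-8,-5,10],[4,0,-12]],[[-11,-7,16],[4.6,0,-16.8]],[[-11,-7,21],[4.6,0,-16.8]],[[-11,-7,21],[4.6,0,-16.8]],[[-11,-7,21],[4.6,0,-16.8]]]'; python3 -c "
from h import *
st();print(rel(226,92,50));print(rel(187,46,50))
a=cams.read_camera('top')['color'][140:290,155:385,::-1]
cv2.imwrite('pics/t2.png',cv2.resize(a,None,fx=3.45,fy=3.45,interpolation=cv2.INTER_CUBIC))"
```

```text
time: 4.55
ee_pos: [356.7, 137.5, 103.6]
tool_rot: [2.413, 0.423, 0.162]
wrist_force: [0.2, -0.9, 0.4]
opening: -0.2
t 4.55 stand xyz [-64.7 249.7 103.6] alpha 50.0 zt.ex 0.004 F [ 0.2 -0.9  0.4] open -0.2 q [ 0.6  0.6  2.2 -1.   0.8  1.1]
(array([-0.3, 10.7, 24.1]), array([ 0. , -0.2, -0.3]))
(array([-0.5, 11. , 84.4]), array([ 0. , -0.2, -0.3]))
```

View pics/t2.png

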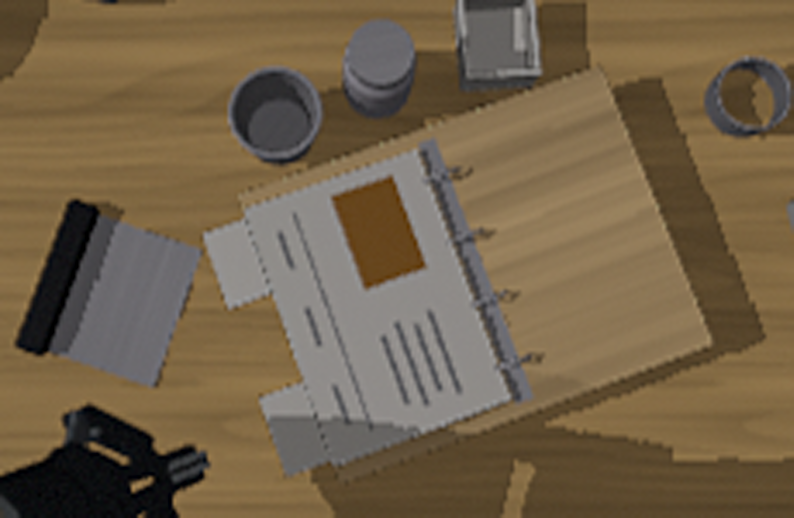

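The fingertips are at (205,460) in the crop, in line with the near tab and clear of the scraper. I'll go in under the tab.

```bash
python3 -m handwheel '[[[0,6,10],[0,0,0]],[[0,11,24],[0,0,0]],[[0,11,36],[0,0,0]],[[0,11,48],[0,0,0]],[[0,11,60],[0,0,0]],[[0,11,72],[0,0,0]],[[0,11,84],[0,0,0]],[[0,11,84],[0,0,0]]]'; python3 -c "
from h import *
st()
a=cams.read_camera('scene')['color'][110:240,205:390,::-1]
cv2.imwrite('pics/s2.png',cv2.resize(a,None,fx=4,fy=4,interpolation=cv2.INTER_CUBIC))"
```

```text
time: 5.27
ee_pos: [384.6, 103.6, 65.9]
tool_rot: [2.422, 0.408, 0.113]
wrist_force: [-0.4, -0.4, 0.6]
opening: 0.1
t 5.27 stand xyz [-50.1 208.3  65.9] alpha 50.5 zt.ex -0.035 F [-0.4 -0.4  0.6] open 0.1 q [ 0.5  0.7  2.2 -1.1  0.8  1.2]
```

View pics/s2.png

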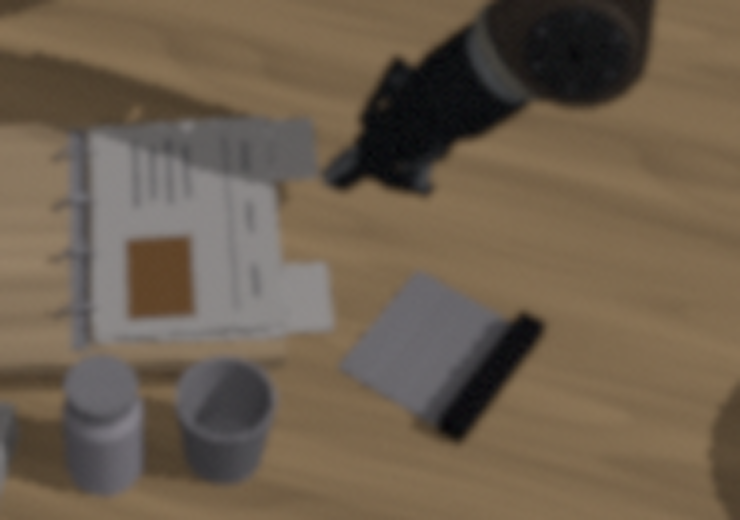

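The fingers are at (345,165) in this crop, just outside the tab. Joint 4 has hit its limit and pulled the tool off line. I'll back out, then yaw the tool about 25° to point more outward from the robot and approach again.

```bash
cat >> h.py <<'E'
def rel(y,z,alpha,beta=25,x=-70):
    s=ctrl.get_state();R0=R.from_rotvec(s["tool_rot"]);a=np.radians(alpha);b=np.radians(beta)
    h=-ey*np.cos(b)+ex*np.sin(b);zt=h*np.cos(a)-ez*np.sin(a);xt=np.cross(h,-ez)*-1
    xt=ex*np.cos(b)+ey*np.sin(b);yt=np.cross(zt,xt)
    p=C0+x*ex+y*ey+z*ez;print("go",R0.inv().apply(p-s["ee_pos"]),np.degrees((R0.inv()*R.from_matrix(np.c_[xt,yt,zt])).as_rotvec()))
E
python3 -c "
from h import *
rel(230,95,50,x=-85);rel(186,46,50)"
```

```text
go [-35.6   1.8 -34.7] [ -0.9  18.  -19.5]
go [-18.3   4.6  30.6] [ -0.9  18.  -19.5]
```

```bash
python3 -m handwheel '[[[0,0,-25],[0,0,0]],[[-15,0,-45],[0,3,-3]],[[-30,0,-45],[0,6,-7]],[[-36,2,-40],[0,10,-11]],[[-36,2,-35],[-1,14,-15]],[[-36,2,-35],[-1,18,-19.5]],[[-36,2,-35],[-1,18,-19.5]],[[-36,2,-35],[-1,18,-19.5]]]'; python3 -c "
from h import *
st();rel(186,46,50)"
```

```text
time: 5.98
ee_pos: [337.9, 162.9, 157.5]
tool_rot: [2.308, 0.937, 0.287]
wrist_force: [0.4, -0.2, -0.5]
opening: -0.1
t 5.98 stand xyz [-73.6 280.  157.5] alpha 51.5 zt.ex 0.226 F [ 0.4 -0.2 -0.5] open -0.1 q [ 0.7  0.4  2.3 -1.1  0.8  0.9]
go [-30.6  -1.5 142.6] [-1.5  2.3 -0. ]
```

```bash
cat > kin.py <<'E'
from h import *
from scipy.optimize import least_squares
Rz=lambda a:R.from_euler('z',a);Ry=lambda a:R.from_euler('y',a)
def fk(q,p):
    H,a,b,t,o=p
    A=Rz(q[0])*Ry(q[1]);e=np.array([0,0,H])+A.apply([0,o,a]);B=A*Ry(q[2]);w=e+B.apply([0,0,b]);T=B*Rz(q[3])*Ry(q[4])*Rz(q[5])
    return w+T.apply([0,0,t]),T
D=[([-1.40458580,.491530836,1.55948262,0,1.0916725,-.105614637],[167.8,-601.9,247.9]),
([-.7,0,2.1,0,1,.5],[281.9,-150.4,298.4]),([.6,.2,2,-.8,1.2,2.3],[357.7,141.1,297.6]),([.6,.6,2.2,-1,.9,2.7],[364.3,141.4,116.1]),([.6,.6,2.2,-1,.8,1.1],[356.7,137.5,103.6]),([.5,.7,2.2,-1.1,.8,1.2],[384.6,103.6,65.9])]
s=ctrl.get_state();qn=s["joint_positions"];D=[D[0]]*5+D[1:]+[(qn,s["ee_pos"])]*5
f=lambda p:np.concatenate([fk(q,p)[0]-x for q,x in D])
P=least_squares(f,[200,600,550,250,0],loss='soft_l1',f_scale=10).x
if __name__=="__main__":
    print(qn.round(3),P,fk(qn,P)[0]-s["ee_pos"],fk(D[0][0],P)[0]-D[0][1]);print(fk(qn,P)[1].as_matrix(),R.from_rotvec(s["tool_rot"]).as_matrix())
E
python3 kin.py
```

```text
[ 0.7  0.4  2.3 -1.1  0.8  0.9] [208.7 531.2 378.8 250.3  71.9] [ 4.7  1.7 -1.6] [ 0.1 35.5  3.8]
[[-0.7 -0.6  0.4]
 [-0.7  0.6 -0.5]
 [ 0.  -0.6 -0.8]] [[ 0.7  0.6  0.4]
 [ 0.7 -0.6 -0.5]
 [-0.   0.6 -0.8]]
```

```bash
python3 - <<'E'
import re
s=open('kin.py').read()
s=s.replace("D=[D[0]]*5+D[1:]+[(qn,s[\"ee_pos\"])]*5","D=[D[0],(np.array([%s]),np.array([%s]))]")
from bench import ctrl
st=ctrl.get_state()
s=s.replace("%s",",".join(f"{v:.5f}" for v in st["joint_positions"]),1).replace("%s",",".join(f"{v:.2f}" for v in st["ee_pos"]),1).replace(",loss='soft_l1',f_scale=10","")
s=s.replace('if __name','''def ik(y,z,alpha,beta,x=-70,roll=0,q0=None):
    a=np.radians(alpha);b=np.radians(beta);h=-ey*np.cos(b)+ex*np.sin(b);zt=h*np.cos(a)-ez*np.sin(a);xt=ex*np.cos(b)+ey*np.sin(b);yt=np.cross(zt,xt)
    T=R.from_matrix(np.c_[xt,yt,zt])*Rz(roll+np.pi);p=C0+x*ex+y*ey+z*ez
    lo=[-3.1,-.84,.05,-1.13,.06,-6];hi=[3.1,2.19,2.79,4.28,2.93,6]
    def g(q):
        e,M=fk(q,P);return np.concatenate([(e-p)/300,(M.inv()*T).as_rotvec()])
    r=least_squares(g,qn if q0 is None else q0,bounds=(lo,hi));return r.x,r.cost
if __name''')
open('kin.py','w').write(s)
E
cat > try.py <<'E'
from kin import *
np.set_printoptions(precision=2,suppress=True);print(P,f(P))
for q0 in (qn,[.5,.5,2.2,2.5,.9,0]):
  for al in (40,50,60,70):
    for be in (0,25,50,90):
      q,c=ik(186,46,al,be,q0=np.array(q0)*.95); print(al,be,q,round(c,5))
E
python3 try.py
```

```text
[224.97 528.91 406.28 246.28  68.42] [ 0.55 11.93  9.39 13.3   7.34 -9.39]
40 0 [ 0.53  0.74  2.23 -1.13  0.92  1.28] 0.00696
40 25 [ 0.58  0.62  2.26 -1.13  0.84  0.94] 0.07145
40 50 [ 0.31  0.35  2.36 -1.13  0.4   0.2 ] 0.15954
40 90 [ 0.13  0.27  2.44 -1.13  0.06 -0.61] 0.18486
50 0 [ 0.45  0.66  2.27 -1.13  0.75  1.18] 0.0039
50 25 [ 0.44  0.54  2.3  -1.13  0.64  0.76] 0.04395
50 50 [ 0.21  0.37  2.39 -1.13  0.27  0.09] 0.08975
50 90 [ 0.11  0.33  2.44 -1.13  0.06 -0.64] 0.11028
60 0 [ 0.35  0.6   2.32 -1.13  0.57  1.08] 0.00107
60 25 [ 0.31  0.51  2.34 -1.13  0.46  0.62] 0.01963
60 50 [ 0.15  0.41  2.4  -1.13  0.19  0.04] 0.03956
60 90 [ 0.1   0.4   2.43 -1.13  0.06 -0.67] 0.05532
70 0 [ 0.24  0.56  2.36 -1.1   0.39  0.95] 0.0
70 25 [ 0.2   0.51  2.38 -1.13  0.3   0.52] 0.00398
70 50 [ 0.1   0.46  2.42 -1.13  0.13 -0.  ] 0.00963
70 90 [ 0.08  0.45  2.43 -1.13  0.06 -0.7 ] 0.02028
40 0 [ 0.53  0.74  2.23 -1.13  0.92  1.28] 0.00696
40 25 [0.49 0.77 2.53 4.28 0.93 1.77] 0.00016
40 50 [0.33 0.85 2.71 3.68 1.22 1.85] 0.0
40 90 [-0.28  0.9   2.79  2.66  1.32  1.25] 0.00124
50 0 [ 0.45  0.66  2.27 -1.13  0.75  1.18] 0.0039
50 25 [ 0.44  0.54  2.3  -1.13  0.64  0.76] 0.04395
50 50 [0.26 0.69 2.67 3.63 0.89 1.73] 0.0
50 90 [-0.21  0.74  2.76  2.73  1.01  1.35] 0.0
60 0 [ 0.35  0.6   2.32 -1.13  0.57  1.08] 0.00107
60 25 [ 0.31  0.51  2.34 -1.13  0.46  0.62] 0.01963
60 50 [0.18 0.59 2.6  3.64 0.56 1.61] 0.0
60 90 [-0.14  0.59  2.66  2.73  0.62  1.48] 0.0
70 0 [ 0.24  0.56  2.36 -1.1   0.39  0.95] 0.0
70 25 [ 0.2   0.51  2.38 -1.13  0.3   0.52] 0.00398
70 50 [0.12 0.53 2.52 3.76 0.27 1.41] 0.0
70 90 [-0.07  0.52  2.55  2.63  0.29  1.66] 0.0
```

```bash
cat > try.py <<'E'
from kin import *
np.set_printoptions(precision=2,suppress=True)
for al in (40,50,60):
    for be in (-10,-20,-30,-45):
      for y,z in ((186,46),(226,92)):
        q,c=ik(y,z,al,be,x=-62); print(al,be,y,q,round(c,5))
E
python3 try.py
```

```text
Traceback (most recent call last):
  File "try.py", line 6, in <module>
    q,c=ik(y,z,al,be,x=-62); print(al,be,y,q,round(c,5))
        ~~^^^^^^^^^^^^^^^^^
  File "kin.py", line 19, in ik
    r=least_squares(g,qn if q0 is None else q0,bounds=(lo,hi));return r.x,r.cost
ValueError: Initial guess is outside of provided bounds
```

```bash
sed -i 's/x=-62)/x=-62,q0=qn*.9)/' try.py; python3 -c "
from bench import ctrl
print(ctrl.get_state()['joint_positions'].tolist())";python3 try.py
```

```text
[0.6704694476446734, 0.4026899768025973, 2.318057117857801, -1.1335409895260835, 0.757364839428975, 0.8846781890231]
40 -10 186 [ 0.49  0.77  2.21 -1.13  0.93  1.38] 1e-05
40 -10 226 [ 0.58  0.67  2.18 -0.98  1.01  1.25] 0.0
40 -20 186 [ 0.46  0.78  2.14 -0.97  0.98  1.34] 0.0
40 -20 226 [ 0.55  0.69  2.11 -0.84  1.08  1.24] 0.0
40 -30 186 [ 0.43  0.79  2.08 -0.82  1.04  1.31] 0.0
40 -30 226 [ 0.51  0.71  2.05 -0.71  1.14  1.25] 0.0
40 -45 186 [ 0.37  0.82  1.99 -0.63  1.13  1.31] 0.0
40 -45 226 [ 0.44  0.73  1.97 -0.55  1.23  1.28] 0.0
50 -10 186 [ 0.42  0.69  2.25 -1.11  0.77  1.29] 0.0
50 -10 226 [ 0.52  0.59  2.21 -0.92  0.86  1.15] 0.0
50 -20 186 [ 0.4   0.7   2.19 -0.94  0.82  1.25] 0.0
50 -20 226 [ 0.49  0.61  2.15 -0.79  0.93  1.15] 0.0
50 -30 186 [ 0.38  0.72  2.13 -0.79  0.88  1.24] 0.0
50 -30 226 [ 0.46  0.63  2.1  -0.67  0.99  1.17] 0.0
50 -45 186 [ 0.32  0.74  2.05 -0.6   0.97  1.26] 0.0
50 -45 226 [ 0.4   0.65  2.03 -0.51  1.08  1.23] 0.0
60 -10 186 [ 0.34  0.62  2.28 -1.05  0.61  1.15] 0.0
60 -10 226 [ 0.44  0.52  2.24 -0.83  0.71  1.  ] 0.0
60 -20 186 [ 0.33  0.64  2.23 -0.88  0.66  1.14] 0.0
60 -20 226 [ 0.42  0.54  2.19 -0.71  0.77  1.03] 0.0
60 -30 186 [ 0.31  0.65  2.18 -0.74  0.72  1.15] 0.0
60 -30 226 [ 0.4   0.56  2.15 -0.6   0.83  1.07] 0.0
60 -45 186 [ 0.27  0.67  2.12 -0.56  0.79  1.19] 0.0
60 -45 226 [ 0.35  0.58  2.1  -0.46  0.91  1.16] 0.0
```

```bash
python3 -c "
from h import *
rel(240,120,50,-30,-45)"
```

```text
go [11.5 14.5 59. ] [ -0.5 -32.6  42.5]
```

```bash
python3 -m handwheel '[[[0,0,0],[0,-4,5]],[[0,0,0],[0,-8,10]],[[0,0,0],[0,-12,15]],[[0,0,0],[0,-16,20]],[[0,0,10],[0,-20,25]],[[5,5,20],[0,-24,31]],[[8,8,30],[0,-28,37]],[[11,14,45],[0,-32.6,42.5]],[[11,14,59],[0,-32.6,42.5]],[[11,14,59],[0,-32.6,42.5]],[[11,14,59],[0,-32.6,42.5]]]'; python3 -c "
from h import *
np.set_printoptions(precision=2,suppress=True)
st();rel(225,92,50,-30,-38);rel(186,46,50,-30,-60)"
```

```text
time: 6.9
ee_pos: [377.1, 134.4, 119.1]
tool_rot: [2.442, -0.21, -0.084]
wrist_force: [-0.1, -0.0, -0.3]
opening: 0.0
t 6.9 stand xyz [-46.62 239.87 119.1 ] alpha 50.3 zt.ex -0.323 F [-0.09 -0.04 -0.35] open 0.0 q [ 0.48  0.59  2.04 -0.61  1.07  1.11]
go [ 15.07 -10.65  26.26] [-0.34  0.28  0.22]
go [15.81 -5.53 90.24] [-0.34  0.28  0.22]
```

```bash
python3 -m handwheel '[[[8,-6,10],[0,0,0]],[[15,-9,26],[0,0,0]],[[16,-9,40],[0,0,0]],[[16,-8,54],[0,0,0]],[[16,-6,68],[0,0,0]],[[16,-6,80],[0,0,0]],[[16,-6,90],[0,0,0]],[[16,-6,90],[0,0,0]]]'; python3 -c "
from h import *
np.set_printoptions(precision=2,suppress=True)
st()
a=cams.read_camera('scene')['color'][110:240,205:390,::-1]
cv2.imwrite('pics/s3.png',cv2.resize(a,None,fx=4,fy=4,interpolation=cv2.INTER_CUBIC))"
```

```text
time: 7.57
ee_pos: [382.2, 79.9, 45.2]
tool_rot: [2.443, -0.208, -0.085]
wrist_force: [-2.1, 4.0, -1.2]
opening: 0.0
t 7.57 stand xyz [-60.49 186.84  45.18] alpha 50.4 zt.ex -0.323 F [-2.12  4.02 -1.17] open 0.0 q [ 0.37  0.73  2.13 -0.79  0.87  1.24]
```

View pics/s3.png

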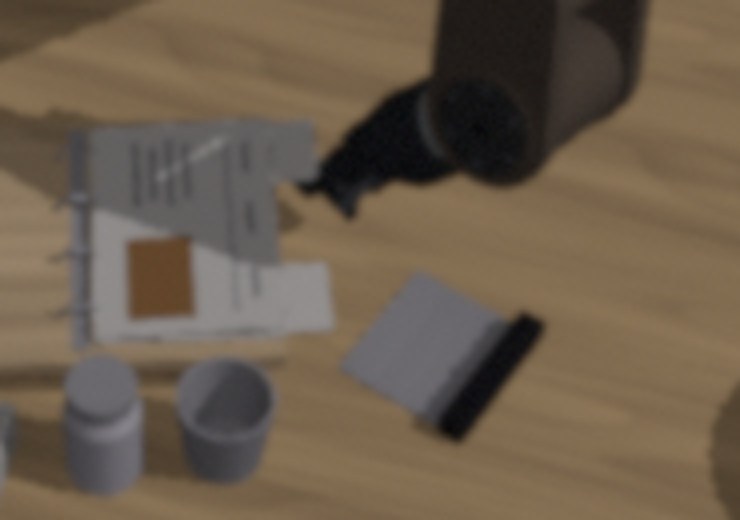

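The tip is under the tab's far corner at (305,188), and the edge contact reads about 4 N. Now I'll work out the arc, checking reach along it.

```bash
cat > arc.py <<'E'
from kin import *
import sys
def tcp(th,rho=150):
    a=np.radians(50.4);e=np.array([np.cos(th),np.sin(th)]);n=np.array([np.sin(th),-np.cos(th)])
    E=185*e+[2.2,59-26+0.]
    h=11*abs(np.cos(th-a))+5*np.sin(th)
    F=rho*e+h*n+[9.4,59+13.1]
    w=np.clip((np.degrees(th)-40)/20,0,1);return (1-w)*E+w*F
if __name__=="__main__":
    s=ctrl.get_state();R0=R.from_rotvec(s["tool_rot"])
    q=qn
    for d in np.linspace(float(sys.argv[1]),float(sys.argv[2]),12):
        y,z=tcp(np.radians(d));p=C0-60*ex+y*ey+z*ez
        q,c=ik(y,z,50.4,-24,-60,q0=q*.999);print(d.round(),[y.round(),z.round()],"row",R0.inv().apply(p-s["ee_pos"]).round(),"q",q.round(2),c.round(4))
E
python3 arc.py 8 60; python3 arc.py 65 180|cut -d r -f2-
```

```text
8.0 [np.float64(185.0), np.float64(59.0)] row [ 1.  9. -9.] q [ 0.4  0.7  2.2 -0.8  0.9  1.2] 0.0
13.0 [np.float64(183.0), np.float64(74.0)] row [  2.  21. -19.] q [ 0.4  0.7  2.2 -0.8  0.9  1.2] 0.0
17.0 [np.float64(179.0), np.float64(88.0)] row [  4.  33. -29.] q [ 0.4  0.6  2.2 -0.8  0.9  1.1] 0.0
22.0 [np.float64(174.0), np.float64(103.0)] row [  7.  45. -37.] q [ 0.4  0.6  2.1 -0.8  0.9  1.1] 0.0
27.0 [np.float64(167.0), np.float64(117.0)] row [ 10.  59. -44.] q [ 0.3  0.6  2.1 -0.8  0.9  1.1] 0.0
32.0 [np.float64(160.0), np.float64(130.0)] row [ 13.  72. -50.] q [ 0.3  0.5  2.1 -0.8  1.   1. ] 0.0
36.0 [np.float64(151.0), np.float64(143.0)] row [ 17.  86. -55.] q [ 0.3  0.5  2.1 -0.8  1.   1. ] 0.0
41.0 [np.float64(141.0), np.float64(155.0)] row [ 22. 100. -59.] q [ 0.3  0.5  2.1 -0.8  1.   1. ] 0.0
46.0 [np.float64(129.0), np.float64(167.0)] row [ 28. 116. -62.] q [ 0.3  0.5  2.1 -0.8  1.   0.9] 0.0
51.0 [np.float64(118.0), np.float64(177.0)] row [ 34. 130. -63.] q [ 0.2  0.4  2.1 -0.8  1.   0.9] 0.0
55.0 [np.float64(107.0), np.float64(186.0)] row [ 39. 143. -65.] q [ 0.2  0.4  2.1 -0.8  1.   0.9] 0.0
60.0 [np.float64(98.0), np.float64(194.0)] row [ 44. 155. -65.] q [ 0.2  0.4  2.1 -0.8  1.   0.8] 0.0
ow [ 49. 167. -65.] q [ 0.2  0.4  2.1 -0.8  1.   0.8] 0.0
ow [ 62. 191. -60.] q [ 0.1  0.4  2.1 -0.8  1.   0.8] 0.0
ow [ 75. 214. -51.] q [ 0.1  0.4  2.1 -0.8  1.   0.7] 0.0
ow [ 90. 234. -36.] q [-0.   0.4  2.1 -0.9  1.   0.7] 0.0
ow [104. 251. -18.] q [-0.1  0.4  2.  -0.9  0.9  0.6] 0.0
ow [118. 264.   5.] q [-0.1  0.4  2.  -0.9  0.9  0.6] 0.0
ow [131. 272.  31.] q [-0.2  0.4  2.  -1.   0.9  0.6] 0.0
ow [142. 274.  58.] q [-0.2  0.5  2.  -1.   0.8  0.7] 0.0
ow [151. 272.  84.] q [-0.2  0.5  2.  -1.1  0.8  0.7] 0.0
ow [157. 266. 108.] q [-0.2  0.6  2.  -1.1  0.8  0.8] 0.0
ow [161. 255. 132.] q [-0.3  0.6  2.  -1.1  0.8  0.8] 0.0003
ow [163. 241. 154.] q [-0.3  0.7  2.  -1.1  0.7  0.8] 0.0014
```

```bash
python3 -m handwheel '[[[0,5,-5],[0,0,0]],[[1,9,-9],[0,0,0]],[[2,15,-14],[0,0,0]],[[2,21,-19],[0,0,0]],[[3,27,-24],[0,0,0]],[[4,33,-29],[0,0,0]],[[4,33,-29],[0,0,0]]]'; python3 - <<'E'
from h import *
np.set_printoptions(precision=2,suppress=True)
st()
a=cams.read_camera('scene')['color'][110:240,205:390,::-1]
cv2.imwrite('pics/s4.png',cv2.resize(a,None,fx=4,fy=4,interpolation=cv2.INTER_CUBIC))
E
```

```text
time: 8.2
ee_pos: [385.5, 72.8, 90.7]
tool_rot: [2.443, -0.208, -0.082]
wrist_force: [-1.6, 4.9, 3.1]
opening: -0.1
t 8.2 stand xyz [-59.81 179.02  90.7 ] alpha 50.4 zt.ex -0.321 F [-1.56  4.94  3.09] open -0.1 q [ 0.35  0.63  2.12 -0.75  0.94  1.14]
```

View pics/s4.png

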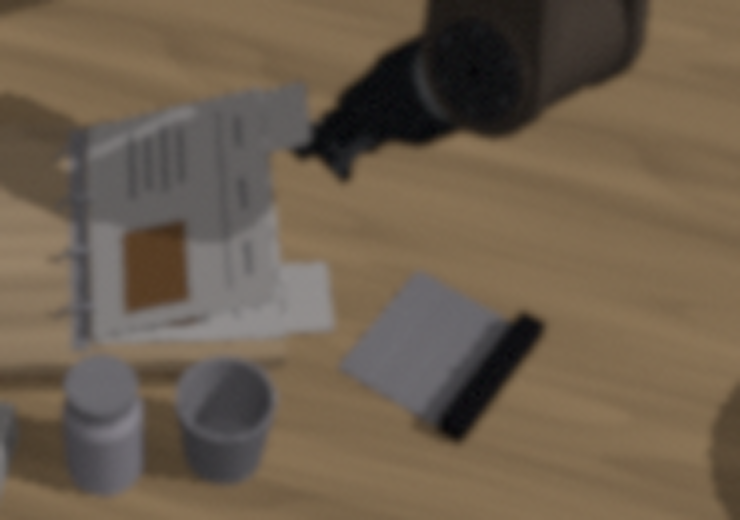

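The leaf is rising on the finger and the lower leaf is lying still. I'll carry on along the arc, biased slightly outward.

```bash
python3 -m handwheel '[[[1,5,-5],[0,0,0]],[[1,10,-10],[0,0,0]],[[3,16,-14],[0,0,0]],[[5,23,-17],[0,0,0]],[[8,36,-23],[0,0,0]],[[12,50,-28],[0,0,0]],[[16,64,-32],[0,0,0]],[[22,80,-35],[0,0,0]],[[28,94,-36],[0,0,0]],[[34,108,-37],[0,0,0]],[[39,121,-37],[0,0,0]],[[39,121,-37],[0,0,0]]]'; python3 -c "
from h import *
np.set_printoptions(precision=2,suppress=True)
st()
a=cams.read_camera('scene')['color'][80:240,165:390,::-1]
cv2.imwrite('pics/s5.png',cv2.resize(a,None,fx=3,fy=3,interpolation=cv2.INTER_CUBIC))"; python3 arc.py 65 180
```

```text
time: 9.25
ee_pos: [413.1, -3.9, 197.1]
tool_rot: [2.443, -0.211, -0.08]
wrist_force: [-1.0, 0.8, -0.0]
opening: -0.1
t 9.25 stand xyz [-60.18  97.5  197.12] alpha 50.4 zt.ex -0.32 F [-1.03  0.79 -0.03] open -0.1 q [ 0.18  0.42  2.06 -0.75  1.08  0.85]
65.0 [np.float64(87.0), np.float64(202.0)] row [ 6. 11.  2.] q [ 0.2  0.4  2.1 -0.8  1.   0.8] 0.0
75.0 [np.float64(61.0), np.float64(214.0)] row [19. 36.  7.] q [ 0.1  0.4  2.1 -0.8  1.   0.8] 0.0
86.0 [np.float64(34.0), np.float64(221.0)] row [32. 58. 16.] q [ 0.1  0.4  2.1 -0.8  1.   0.7] 0.0
96.0 [np.float64(5.0), np.float64(223.0)] row [47. 79. 31.] q [-0.   0.4  2.1 -0.9  1.   0.7] 0.0
107.0 [np.float64(-24.0), np.float64(219.0)] row [61. 96. 50.] q [-0.1  0.4  2.  -0.9  0.9  0.6] 0.0
117.0 [np.float64(-52.0), np.float64(209.0)] row [ 75. 108.  72.] q [-0.1  0.4  2.  -0.9  0.9  0.6] 0.0
128.0 [np.float64(-77.0), np.float64(195.0)] row [ 88. 116.  98.] q [-0.2  0.4  2.  -1.   0.9  0.6] 0.0
138.0 [np.float64(-100.0), np.float64(175.0)] row [ 99. 119. 125.] q [-0.2  0.5  2.  -1.   0.8  0.7] 0.0
149.0 [np.float64(-117.0), np.float64(154.0)] row [108. 116. 151.] q [-0.2  0.5  2.  -1.1  0.8  0.7] 0.0
159.0 [np.float64(-129.0), np.float64(131.0)] row [114. 110. 176.] q [-0.2  0.6  2.  -1.1  0.8  0.8] 0.0
170.0 [np.float64(-137.0), np.float64(105.0)] row [118.  99. 199.] q [-0.3  0.6  2.  -1.1  0.8  0.8] 0.0003
180.0 [np.float64(-141.0), np.float64(79.0)] row [120.  85. 222.] q [-0.3  0.7  2.  -1.1  0.7  0.8] 0.0014
```

View pics/s5.png

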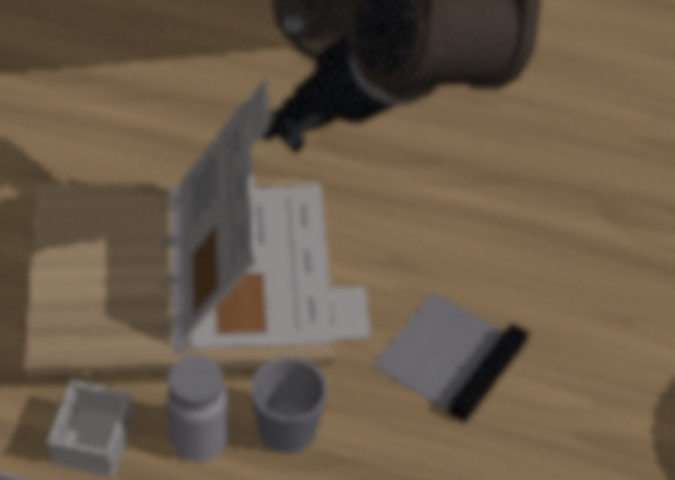

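The leaf is at about 60° with the tip behind it near (270,130). The lower leaf and the bystanders are in place. I'll take it past upright.

```bash
python3 -m handwheel '[[[6,11,2],[0,0,0]],[[12,23,4],[0,0,0]],[[19,36,7],[0,0,0]],[[25,47,11],[0,0,0]],[[32,58,16],[0,0,0]],[[39,69,23],[0,0,0]],[[47,79,31],[0,0,0]],[[54,88,40],[0,0,0]],[[61,96,50],[0,0,0]],[[68,102,61],[0,0,0]],[[75,108,72],[0,0,0]],[[75,108,72],[0,0,0]]]'; cat > arc2.py <<'E'
from kin import *
# tilt to alpha 75 / beta -25 on the way down
def tcp(th,al,be,rho):
    a=np.radians(al);b=np.radians(be);e=np.array([np.cos(th),np.sin(th)]);n=np.array([np.sin(th),-np.cos(th)])
    h=11*abs(np.cos(th-a))+14.5*abs(np.sin(b)*np.sin(th))+0
    return rho*e+h*n+[17*np.cos(a)*np.cos(b),59+17*np.sin(a)]
s=ctrl.get_state();R0=R.from_rotvec(s["tool_rot"]);q=qn
for d in range(117,184,6):
    w=np.clip((d-117)/35,0,1);al=50.4+w*25;be=-30
    y,z=tcp(np.radians(d),al,be,150);a=np.radians(al);b=np.radians(be)
    h=-ey*np.cos(b)+ex*np.sin(b);zt=h*np.cos(a)-ez*np.sin(a);xt=ex*np.cos(b)+ey*np.sin(b);yt=np.cross(zt,xt)
    p=C0-60*ex+y*ey+z*ez;q,c=ik(y,z,al,be,-60,q0=q*.999)
    print(d,[y.round(),z.round()],"row",R0.inv().apply(p-s["ee_pos"]).round(),np.degrees((R0.inv()*R.from_matrix(np.c_[xt,yt,zt])).as_rotvec()).round(1),"q",q.round(2),c.round(4))
E
python3 -c "
from h import *
np.set_printoptions(precision=2,suppress=True)
st()"; python3 arc2.py
```

```text
time: 10.3
ee_pos: [464.5, -144.6, 208.2]
tool_rot: [2.443, -0.211, -0.083]
wrist_force: [-0.3, -0.3, -0.5]
opening: 0.4
t 10.3 stand xyz [-60.11 -52.24 208.22] alpha 50.4 zt.ex -0.322 F [-0.31 -0.29 -0.49] open 0.4 q [-0.12  0.44  1.98 -0.87  0.98  0.65]
117 [np.float64(-49.0), np.float64(211.0)] row [-2. -1. -4.] [-0.   0.2  0.1] q [-0.1  0.4  2.  -0.9  1.   0.7] 0.0
123 [np.float64(-65.0), np.float64(204.0)] row [ 6.  6. 10.] [4.3 0.3 0.1] q [-0.2  0.4  2.  -0.8  0.9  0.6] 0.0
129 [np.float64(-80.0), np.float64(196.0)] row [14. 10. 24.] [8.6 0.3 0.1] q [-0.2  0.4  2.  -0.7  0.9  0.5] 0.0
135 [np.float64(-93.0), np.float64(186.0)] row [21. 14. 39.] [12.8  0.3  0.1] q [-0.3  0.4  2.  -0.7  0.8  0.4] 0.0
141 [np.float64(-106.0), np.float64(175.0)] row [27. 15. 55.] [17.1  0.3  0.1] q [-0.3  0.5  1.9 -0.6  0.8  0.3] 0.0
147 [np.float64(-118.0), np.float64(163.0)] row [33. 14. 71.] [21.4  0.3  0.1] q [-0.4  0.5  1.9 -0.5  0.7  0.1] 0.0
153 [np.float64(-127.0), np.float64(149.0)] row [38. 12. 87.] [25.   0.3  0.1] q [-0.4  0.5  1.9 -0.4  0.7  0. ] 0.0
159 [np.float64(-135.0), np.float64(133.0)] row [ 42.   7. 104.] [25.   0.3  0.1] q [-0.4  0.5  1.9 -0.4  0.7  0.1] 0.0
165 [np.float64(-141.0), np.float64(116.0)] row [ 45.   0. 120.] [25.   0.3  0.1] q [-0.5  0.6  1.9 -0.4  0.6  0.1] 0.0
171 [np.float64(-144.0), np.float64(101.0)] row [ 47.  -7. 133.] [25.   0.3  0.1] q [-0.5  0.6  1.9 -0.4  0.6  0.1] 0.0
177 [np.float64(-146.0), np.float64(86.0)] row [ 48. -15. 146.] [25.   0.3  0.1] q [-0.5  0.6  1.9 -0.5  0.6  0.1] 0.0
183 [np.float64(-146.0), np.float64(71.0)] row [ 48. -24. 157.] [25.   0.3  0.1] q [-0.5  0.6  1.9 -0.5  0.6  0.1] 0.0
```

```bash
python3 -m handwheel '[[[6,6,10],[4,0,0]],[[14,10,24],[8,0,0]],[[21,14,39],[13,0,0]],[[27,15,55],[17,0,0]],[[33,14,71],[21,0,0]],[[38,12,87],[25,0,0]],[[42,7,104],[25,0,0]],[[45,0,120],[25,0,0]],[[46,-4,127],[25,0,0]],[[47,-7,133],[25,0,0]],[[47,-7,133],[25,0,0]]]'; python3 -c "
from h import *
np.set_printoptions(precision=2,suppress=True)
st()
a=cams.read_camera('scene')['color'][80:240,165:390,::-1]
cv2.imwrite('pics/s6.png',cv2.resize(a,None,fx=3,fy=3,interpolation=cv2.INTER_CUBIC))"; python3 arc2.py | tail -2
```

```text
time: 11.22
ee_pos: [496.3, -230.2, 100.1]
tool_rot: [2.878, -0.25, -0.042]
wrist_force: [-0.2, -0.4, 0.6]
opening: -0.1
t 11.22 stand xyz [ -59.68 -143.54  100.07] alpha 75.4 zt.ex -0.131 F [-0.24 -0.39  0.6 ] open -0.1 q [-0.45  0.58  1.92 -0.43  0.62  0.08]
177 [np.float64(-146.0), np.float64(86.0)] row [ 1. -2. 15.] [-0.   0.3  0.1] q [-0.5  0.6  1.9 -0.5  0.6  0.1] 0.0
183 [np.float64(-146.0), np.float64(71.0)] row [ 1. -5. 29.] [-0.   0.3  0.1] q [-0.5  0.6  1.9 -0.5  0.6  0.1] 0.0
```

View pics/s6.png

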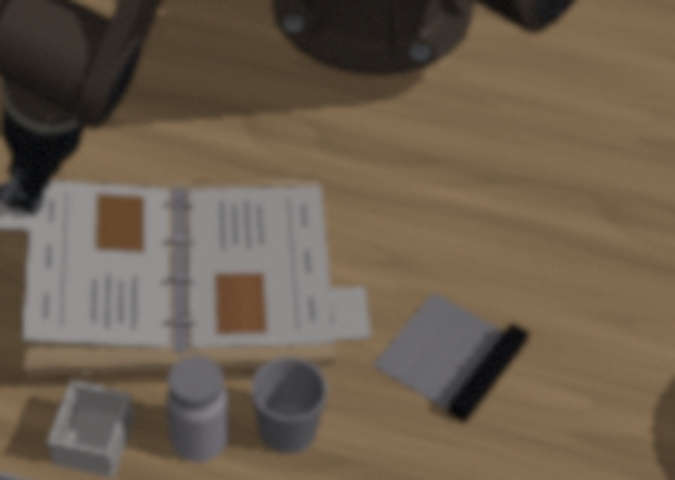

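The leaf is almost down. I'll press it flat slowly, watching the force.

```bash
python3 -m handwheel '[[[0,-1,4],[0,0,0]],[[0,-2,8],[0,0,0]],[[0,-3,12],[0,0,0]],[[0,-4,15],[0,0,0]],[[0,-4,17],[0,0,0]],[[0,-4,17],[0,0,0]]]'; python3 -m handwheel '[[[0,0,1],[0,0,0]],[[0,-0.5,2],[0,0,0]],[[0,-0.5,2],[0,0,0]]]'
```

```text
time: 11.77
ee_pos: [496.1, -230.5, 83.0]
tool_rot: [2.878, -0.25, -0.041]
wrist_force: [-0.7, -0.3, -0.3]
opening: 0.1
time: 12.02
ee_pos: [496.1, -230.5, 80.8]
tool_rot: [2.878, -0.25, -0.042]
wrist_force: [1.0, -0.9, 0.7]
opening: -0.3
```

```bash
for i in 1 2 3 4; do python3 -m handwheel '[[[0,0,1],[0,0,0]],[[0,-0.3,1],[0,0,0]],[[0,-0.3,1],[0,0,0]]]' | grep -E "ee_pos|wrist"; done
```

```text
ee_pos: [496.1, -230.5, 79.7]
wrist_force: [0.2, 0.5, -0.3]
ee_pos: [496.0, -230.4, 78.7]
wrist_force: [-0.3, 0.6, 1.0]
ee_pos: [496.0, -230.4, 77.5]
wrist_force: [1.0, -0.4, 0.3]
ee_pos: [496.1, -230.4, 77.1]
wrist_force: [-1.8, 1.2, 9.1]
```

```bash
python3 -m handwheel '[[[0,0,0.6],[0,0,0]],[[0,0,0.6],[0,0,0]],[[0,0,0.6],[0,0,0]]]' | grep -E "ee_pos|wrist"; python3 -m handwheel '[[[0,0,-15],[0,0,0]],[[0,0,-40],[0,0,0]],[[0,0,-75],[0,0,0]],[[0,0,-110],[0,0,0]],[[-20,0,-140],[0,0,0]],[[-50,0,-150],[0,0,0]],[[-80,0,-150],[0,0,0]],[[-110,0,-150],[0,0,0]],[[-140,0,-150],[0,0,0]],[[-140,0,-150],[0,0,0]]]'; python3 - <<'E'
from h import *
st();T=cam("top");S=cam("scene")
a=S[3][80:240,135:360,::-1];cv2.imwrite('pics/s7.png',cv2.resize(a,None,fx=3,fy=3,interpolation=cv2.INTER_CUBIC))
t=T[3][130:290,155:395,::-1];cv2.imwrite('pics/t7.png',cv2.resize(t,None,fx=3.3,fy=3.3,interpolation=cv2.INTER_CUBIC))
P=np.array([C0+x*ex-185*ey+ez*59 for x in(-95,-35)]);print((proj(T,P)-[155,130]+.35)*3.3,(proj(S,P)-[135,80]+.35)*3)
E
```

```text
ee_pos: [496.1, -230.5, 77.0]
wrist_force: [-1.8, 3.3, 8.7]
time: 14.1
ee_pos: [361.1, -167.6, 222.9]
tool_rot: [2.878, -0.25, -0.045]
wrist_force: [0.7, 0.1, 1.2]
opening: -0.5
t 14.1 stand xyz [-165.2  -38.4  222.9] alpha 75.4 zt.ex -0.133 F [0.7 0.1 1.2] open -0.5 q [-0.5  0.2  2.1 -0.4  0.8 -0. ]
[[717.3 322.2]
 [688.1 251. ]] [[ 86.9 198.5]
 [ 83.  243.5]]
```

View pics/s7.png

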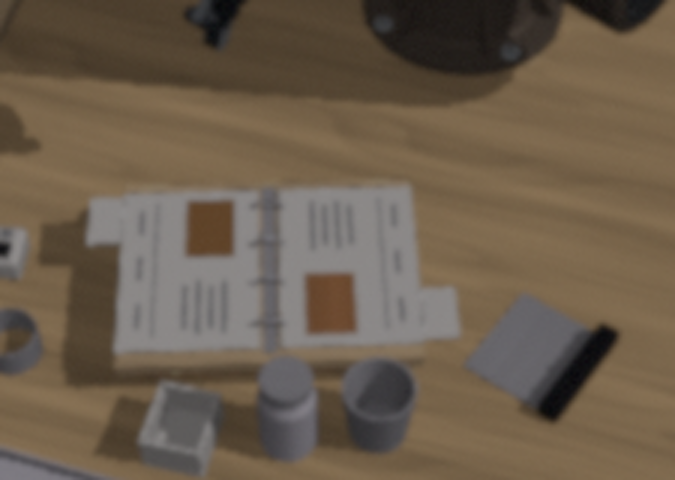

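View pics/t7.png

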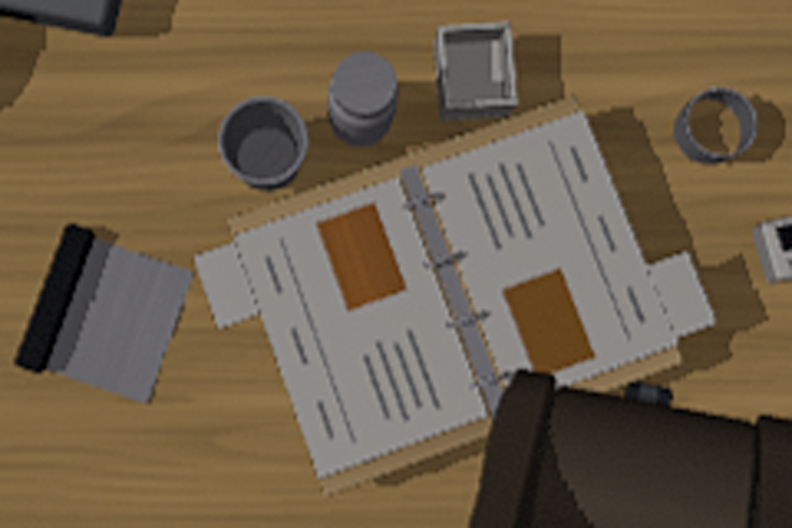

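The flat leaf's tab is at (88,199)–(86,246) in the scene crop, where (87,199)–(83,244) is predicted. In the top crop it is at (715,325)–(686,252), where (717,322)–(688,251) is predicted. The lower leaf and bystanders haven't moved, and the arm is clear. I'm handing in.

```bash
python3 -c "
from bench import order
print(order.sign_off())"
```

```text
the job is handed in; nothing more can be done
None
```

The upper leaf is turned over and lies flat on the empty half of the stand. I handed the job in at about 14 s on the robot clock. I pushed the near tab up with shut fingers from underneath, followed the arc over the spine, and pressed the leaf down without gripping it.

**Last checks:**
- **Leaf flat:** while pressing down, the force rose sharply to about 9 N with the fingertip at roughly 58–59 mm. The hinge alone resists with about 1–2 N, so this was the stop. A further 0.6 mm of push did not raise the force.
- **Position:** the tab's outer edge is within about 1 camera pixel of the flat prediction in both cameras. The pictures alone could not rule out a leaf a few millimetres short of flat; the press force is the stronger evidence.
- **Surroundings:** by eye, the lower leaf, shaker, cup, scraper, tub, cutter and timer look undisturbed in the final pictures, and the arm was well clear. I did not measure their positions.

**What went wrong on the way:** two tries at getting under the tab ran into joint limits, first joint 6, then joint 4. Joint 4 read -1.1335 against the stated -1.13, so that limit was reached, and passed if the figure is exact. I changed the tool's orientation and went in again. The highest wrist force I saw was about 9 N.

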